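# Load the connector carrier under the hold-down spring and start the contact check

### The arm

A 6-joint arm with a two-finger parallel gripper is mounted at the origin on a cart in front of the work surface, level with it; the furniture and walls round the work are solid. World frame = base frame: x ahead of the robot, y to its left, z up, the work surface at z = 0. Lengths are in m, angles in rad, forces in N, time in s.
With the tool pointing down it reaches from about 0.325 to 0.775 m from the base axis. Payload 9.3 kg.
Tool frame: the origin (TCP) lies between the finger pads; the fingertips stand 14 mm ahead of it and the grasp point (between the pads) lies 5 mm behind it (manip.tip_extent is the distance from the TCP to the fingertips, in m); z points along the fingers, y is the direction in which the jaws open and shut (so a half turn about z gives the same grasp; the last joint's range is limited). The gripper opens to 85 mm and grips with 20 to 120 N. Pads are 22 mm wide; open, the fingers measure 114 mm over their backs; the gripper's body (76 mm by 85 mm) begins 54 mm behind the grasp point. The pads swing forward as they close: fully open they stand 13 mm farther back than shut.
Start: joints at [-1.339, 0.259, 0.021, 1.334, 0, 1.418], TCP at [0.206, -0.51, 0.245] pointing down, gripper open.
Joint ranges: [-3.04, 3.04], [-0.91, 1.82], [-1.04, 1.36], [-1.92, 1.95], [-1.52, 1.45], [-3.14, 3.14]. Speed limits (rad/s): [2.22, 2.22, 2.79, 3.14, 3.14, 3.14].

### API

Orientations are given as a unit quaternion [x, y, z, w].
In Python, from cell import manip gives the robot as it stands.
- The arm moves only by the tool jog_arm, never from a script. Its argument "motion" is a list of rows, each a list of 4 numbers: the shift along the world's x, y, z in m, then the turn about the world's z in units of 6 degrees (1.0 is 6 degrees). A call has 1 to 20 rows; each row shifts and turns the pose as measured when the row begins; what a row does not reach is not made up. A row lasts 1/8 s, in which the tool goes at most 62.5 mm and 10.7 degrees, less where a joint would pass 70% of its speed; a pose out of reach is approached as far as the arm can. A call with a gripper value outside its range is refused whole. "jaw" is the opening in per cent of the stroke, from 0 (shut) to 100 (fully open), set as the call begins (left out, the last holds). The fingers move at their own pace and stop on an object; "force" is the grip in N (left out, the last holds). Time passes only in rows, so rows that do not move let the fingers close. It gives the time, the measured TCP pose, the force and the opening at its end, in the units of the state.
- manip.get_obs(): the state, without advancing time (a new reading comes with each control period).
- manip.camera(name): name is "side" or "top"; returns a dict with "img" (400x640x3 uint8, blue, green, red), "depth" (400x640 float32, m along the optical axis (not along the pixel's ray), 0 where there is no reading), "intrinsics" (3x3 intrinsics, pixels), "extrinsics" (4x4, takes a point from camera to world coordinates). Camera axes: x right, y up, looking along -z (the intrinsics and any distortion apply to the point x, -y, -z); pixel columns grow to the right and rows downward; lengths in m; the calibration is good to about 2 mm. A picture is of the moment at which its call begins.
- manip.finish_job(): hands the job in, once; it reports no verdict.
The state is a dict: "t": time; "joint_pos": joint angles; "joint_velocities": joint speeds; "joint_torque": joint torques, N m; "position": TCP position; "orientation": TCP orientation; "force": force on the tool from outside, world axes, zero at the start; "moment": the same for the moment, N m; "opening": finger opening in m.
Only numpy, scipy, OpenCV 4.12 (cv2) and the standard library are available. Lean on these libraries where they do the work, as an engineer would, in place of code of your own. Each camera call takes 0.05 s, during which the arm holds its last target.

### The job

Load the contact tester: press the blue connector carrier down hard by its finger pad and, still pressing, slide it forward under the forked leaf spring until it meets the end block, so that the spring keeps it down when you let go. Then press the green start key fully down and let it come up again. Press and push only, with closed fingers: do not lift the carrier, and leave the stamp, tweezers and bin beside it where they are.

Things in the scene. Friction and masses are not known exactly. Their poses are not given: they have to be found in the camera images.
- tester: Contact tester, fixed to the bench: dark grey base plate 234 x 164 x 10 mm, on it an open-fronted channel 62 mm wide between two rails (tops 29 mm above the bench), an end block and a grey pod with a green key at the right. Origin: on the channel's centre line at bench level; x runs along the channel towards the end block (loading direction), y left, z up.
- leaf_lip (a point): Under the upturned entry lip of the forked bronze leaf spring, mid-channel, 32 mm above the bench, tester x = +41 mm. Two prongs 14 mm wide at y = +-18 mm, bent down to a crest 5 mm behind the lip, 28.5 mm above the bench. Spring and screws are at most 48 mm high. Axes as the tester's.
- stop_face (a point): Middle of the end block's stop face, tester x = +75 mm, 30 mm above the bench: the carrier's front meets it when home. Axes as the tester's.
- carrier: Blue carrier, 110 (x) x 60 x 13 mm, 140 g, loose in the channel on the sprung deck, a connector lying in its front half. Origin: centre of its underside; x forward along the channel. Deck up, its top is 37 mm above the bench and its front butts against the lip; pressed down 5 mm or more it passes. Home, its origin is at tester x = +20 mm; it starts 50 to 75 mm before that.
- carrier_pad (a point): Middle of the carrier's flat ribbed finger pad, on its top face (pad 33 mm long in x, 60 mm wide), 40 mm behind the carrier's centre, 37 mm above the bench with the deck up. Press here with closed fingertips: about 7 N moves the deck, 15 N brings it to the bottom of its 8 mm. Axes as the carrier's.
- carrier_ridge (a point): Centre of the rear face of the thumb ridge in front of the pad, 18.5 mm ahead of carrier_pad: a rib across the carrier, 54 mm wide, 7 mm high above the pad, sloping in front. Fingertips pressed on the pad push against this upright rear face; sliding the carrier under the spring takes up to about 20 N.
- deck (a joint): Sprung deck under the carrier, in m: 0 up, 0.008 pressed right down.
- leaf (a joint): Leaf spring's lift, in rad: 0 at rest, up to about 0.1 while the carrier's two front lands (22 mm long, 13 mm thick) drag under it, about 0.04 when the prongs have dropped behind them onto its lower tracks (9.5 mm thick). There the spring keeps the released carrier pressed down by about 3 mm, and it cannot come back by more than about 4 mm.
- start_key_top (a point): Centre of the top of the green round start key, 24 mm across, on the grey pod at the right of the channel, 54 mm above the bench; pressed straight down, 6 mm of travel, 5 N at the bottom.
- start_key (a joint): Start key's travel, in m: 0 up, 0.006 fully down; springs back.
- qc_stamp: Bystander: stamp with a wooden knob, 26 x 34 mm, 64 mm high, standing at the left of the tester. Origin: centre of its underside.
- tweezers: Bystander: steel tweezers, 123 mm long, 10 mm high, lying at the right of the tester. Origin: centre of the underside, y along them.
- parts_bin: Bystander: red open-fronted parts bin, 116 x 87 mm, 53 mm high, at the left of the tester's far end. Origin: centre of its underside.

How it is judged:
By the outcome, as a careful person would: the job done as asked, in the order asked, and still so for the second after the job is handed in, with the robot touching nothing.
It also fails if it takes over 48 s, if anything falls off the work surface, if the arm or the gripper's body presses on something with over 40 N, if the wrist force passes 120 N, or if a joint passes its speed limit or range.

## Working session

There is one attempt and no reset: what is moved stays moved. The work goes in short steps, Python scripts to look and compute and a tool call to move; the robot and the scene stay as the last step left them, time stands still between calls to the robot, and variables do not carry over. Pictures are saved under pics/ and viewed, and the job is handed in when it is done.

Besides the shell and the picture viewer there is one more tool, called after "Emit:" by a JSON object that holds its "method" and its "body", one argument or row to a line. jog_arm: Moves the arm, as the interface text tells. Its arguments: {"type":"object","properties":{"motion":{"type":"array","items":{"type":"array","items":{"type":"number"}}},"jaw":{"type":"number"},"force":{"type":"number"}},"required":["motion"]}

```bash
mkdir -p pics; ls
python3 - <<'E'
from cell import manip
import cv2,numpy as np
o=manip.get_obs();print({k:np.round(v,3) for k,v in o.items()})
for n in("top","side"):
    c=manip.camera(n);cv2.imwrite(f"pics/{n}0.png",c["img"]);np.savez(f"{n}0.npz",**c);print(n,c["intrinsics"],c["extrinsics"])
E
```

```text
pics
{'t': np.float64(0.0), 'joint_pos': array([-1.339,  0.259,  0.021,  1.334,  0.   ,  1.418]), 'joint_velocities': array([ 0.001, -0.001,  0.001,  0.002, -0.   , -0.   ]), 'joint_torque': array([-0.0000e+00, -5.5564e+01,  3.4453e+01,  1.4000e-02, -0.0000e+00,
       -0.0000e+00]), 'position': array([ 0.206, -0.51 ,  0.245]), 'orientation': array([ 0.982,  0.191, -0.   , -0.001]), 'force': array([-0.309, -0.658,  0.258]), 'moment': array([-0.023, -0.004,  0.015]), 'opening': np.float64(0.085)}
top [[482.58064353   0.         324.96723618]
 [  0.         482.58064353 196.04367132]
 [  0.           0.           1.        ]] [[ 0.00729958  0.99274034 -0.12005551  0.4668884 ]
 [-0.9999592   0.0066079  -0.00615841  0.07266191]
 [-0.00532039  0.12009557  0.99274808  1.05449271]
 [ 0.          0.          0.          1.        ]]
side [[484.83025275   0.         333.06821628]
 [  0.         484.83025275 200.1918283 ]
 [  0.           0.           1.        ]] [[ 0.93372862  0.16409899 -0.31815466  0.33999899]
 [-0.35793987  0.4143941  -0.8367536  -0.6862001 ]
 [-0.00546901  0.89518102  0.4456692   0.47453537]
 [ 0.          0.          0.          1.        ]]
```

View pics/top0.png

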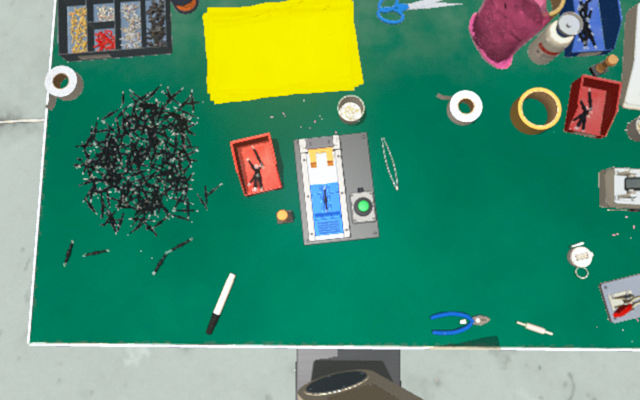

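View pics/side0.png

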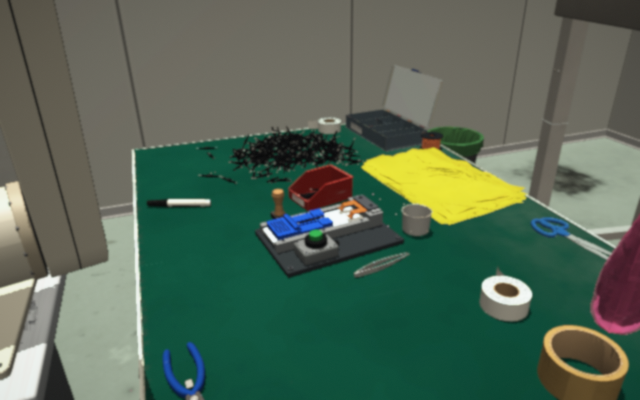

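The top view shows the tester at cols 295–378, rows 133–243, loading toward +x. The carrier is at about (327,208), the key at (364,206), the stamp at (283,215), the bin at (257,165) and the tweezers at (389,163). Next I'll zoom in and measure.

```bash
cat > h.py <<'E'
import numpy as np,cv2
def proj(c,P):
    E=c["extrinsics"];p=(np.atleast_2d(P)-E[:3,3])@E[:3,:3];K=c["intrinsics"]
    return np.c_[K[0,0]*p[:,0]/-p[:,2]+K[0,2],K[1,1]*-p[:,1]/-p[:,2]+K[1,2]]
def atz(c,uv,z):
    uv=np.atleast_2d(uv);K=c["intrinsics"];E=c["extrinsics"]
    d=np.c_[(uv[:,0]-K[0,2])/K[0,0],-(uv[:,1]-K[1,2])/K[1,1],-np.ones(len(uv))]@E[:3,:3].T
    return E[:3,3]+d*((z-E[2,3])/d[:,2])[:,None]
E
python3 - <<'E'
from h import *
c=np.load("top0.npz");im=c["img"];
hsv=cv2.cvtColor(im,cv2.COLOR_BGR2HSV)
sub=im[125:250,285:405];cv2.imwrite("pics/topz.png",cv2.resize(sub,None,fx=4.8,fy=4.8,interpolation=cv2.INTER_CUBIC))
s=np.load("side0.npz");cv2.imwrite("pics/sidez.png",cv2.resize(s["img"][180:285,245:415],None,fx=4.6,fy=4.6,interpolation=cv2.INTER_CUBIC))
# depth pts
D=c["depth"];K=c["intrinsics"];E=c["extrinsics"]
v,u=np.mgrid[0:400,0:640];
P=np.stack([(u-K[0,2])/K[0,0]*D,-(v-K[1,2])/K[1,1]*D,-D],-1)@E[:3,:3].T+E[:3,3]
roi=np.zeros(D.shape,bool);roi[125:250,285:405]=1
blue=roi&(hsv[...,0]>95)&(hsv[...,0]<125)&(hsv[...,1]>120)&(hsv[...,2]>60)
green=roi&(hsv[...,0]>45)&(hsv[...,0]<80)&(hsv[...,1]>120)&(hsv[...,2]>130)
for n,m,z in(("blue",blue,.037),("green",green,.054)):
    vv,uu=np.nonzero(m);print(n,m.sum(),uu.min(),uu.max(),vv.min(),vv.max(),cv2.minAreaRect(np.c_[uu,vv].astype(np.float32)))
    q=atz(c,np.c_[uu,vv],z);r=cv2.minAreaRect(q[:,:2].astype(np.float32)*1000);print(r,cv2.boxPoints(r).round(1).tolist(),q.mean(0),np.median(P[m],0),P[m][:,2].min(),P[m][:,2].max())
# base plate (dark gray low saturation)
gray=roi&(hsv[...,1]<60)|(blue|green)
n,l,st,_=cv2.connectedComponentsWithStats((gray&roi).astype(np.uint8))
i=1+np.argmax(st[1:,4]);vv,uu=np.nonzero(l==i);q=atz(c,np.c_[uu,vv],.01);r=cv2.minAreaRect(q[:,:2].astype(np.float32)*1000);print("plate",r,cv2.boxPoints(r).round(1).tolist())
E
```

```text
blue 1382 310 342 182 235 ((326.17681884765625, 208.5914764404297), (50.46721267700195, 28.270471572875977), 83.6598129272461)
((563.5934448242188, 76.19682312011719), (107.44835662841797, 59.73647689819336), 6.513815402984619) [[506.79998779296875, 99.80000305175781], [513.5999755859375, 40.400001525878906], [620.4000244140625, 52.599998474121094], [613.5999755859375, 112.0]] [0.56241301 0.07610132 0.037     ] [0.56240901 0.07470889 0.03579585] 0.006407034286385338 1.0544927129590407
green 109 334 396 134 211 ((369.4930725097656, 165.85360717773438), (82.49930572509766, 47.86964416503906), 72.0308609008789)
((652.76953125, -14.141952514648438), (174.9878692626953, 100.7794189453125), 17.879737854003906) [[554.0, 7.0], [585.0, -89.0], [751.5, -35.20000076293945], [720.5999755859375, 60.70000076293945]] [ 0.57510206 -0.00299623  0.054     ] [ 0.56956838 -0.00059435  0.05348761] -0.001498898080537714 0.058568004711928356
plate ((613.4912109375, 56.815513610839844), (235.66131591796875, 163.60000610351562), 6.606290817260742) [[487.0, 124.5], [505.8999938964844, -38.0], [740.0, -10.899999618530273], [721.0999755859375, 151.60000610351562]]
```

View pics/topz.png

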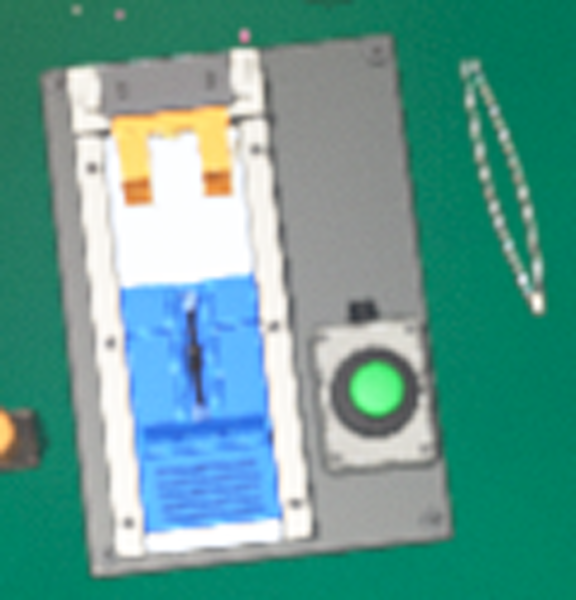

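View pics/sidez.png

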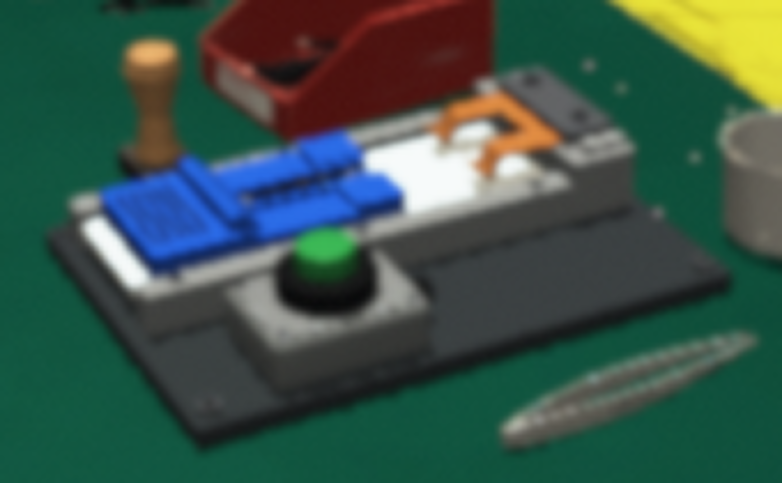

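Run:
```python
from h import *
from cell import manip
print("tip",manip.tip_extent)
c=np.load("top0.npz")
z2=lambda x,y:((x+.5)/4.8-.5+285,(y+.5)/4.8-.5+125)
d=np.array([.9934,.1145]);n=np.array([-.1145,.9934])
for nm,p,z in(("key",(377,389),.054),("lipL",(137,203),.032),("lipR",(218,194),.032),("carr FL",(122,288),.037),("carr FR",(255,277),.037),("RL",(146,533),.037),("RR",(282,515),.037),("ridge base",(145,452),.037),("ridge base R",(270,440),.037)):
    w=atz(c,[z2(*p)],z)[0];print(nm,(w*1000).round(1),"along",(w[:2]@d*1000).round(1),"across",(w[:2]@n*1000).round(1))
```

```text
tip 0.014
key [568.3  -0.8  54. ] along 564.4 across -65.8
lipL [653.5 104.9  32. ] along 661.2 across 29.4
lipR [657.8  68.6  32. ] along 661.3 across -7.1
carr FL [614.3 111.   37. ] along 622.9 across 39.9
carr FR [619.6  52.   37. ] along 621.5 across -19.3
RL [505.9  99.3  37. ] along 513.9 across 40.7
RR [514.2  39.7  37. ] along 515.3 across -19.4
ridge base [541.4 100.1  37. ] along 549.3 across 37.4
ridge base R [547.1  45.1  37. ] along 548.7 across -17.8
```

Emit:
{"method": "jog_arm", "body": {
  "motion": [
    [0.025,0.045,0,-0.5],
    [0.025,0.045,0,-0.5],
    [0.025,0.045,0,-0.5],
    [0.025,0.045,0,-0.5],
    [0.025,0.045,0,-0.6],
    [0.025,0.045,0,0],
    [0.025,0.045,0,0],
    [0.025,0.045,0,0],
    [0.025,0.045,0,0],
    [0.025,0.045,0,0],
    [0.025,0.045,0,0],
    [0.025,0.045,0,0],
    [0,0,0,0],
    [0,0,0,0]
  ],
  "jaw": 0
}}

```text
t: 1.85
position: [0.5108, 0.0495, 0.2399]
orientation: [0.999, 0.051, -0.002, -0.003]
force: [0.3, 0.5, 0.0]
opening: 0.0002
```

Emit:
{"method": "jog_arm", "body": {
  "motion": [
    [0.0155,0.022,0,0.1],
    [0,0,-0.04,0],
    [0,0,-0.04,0],
    [0,0,-0.04,0],
    [0,0,-0.02,0],
    [0,0,0,0],
    [0,0,0,0]
  ]
}}

```text
t: 2.72
position: [0.5247, 0.0641, 0.0981]
orientation: [0.999, 0.051, -0.001, -0.002]
force: [-0.4, 0.1, 0.3]
opening: 0.0001
```

Emit:
{"method": "jog_arm", "body": {
  "motion": [
    [0.0015,0.007,0,0.1],
    [0,0,0,0],
    [0.0,0.0,-0.02,0],
    [0,0,0,0],
    [0,0,-0.012,0],
    [0,0,0,0]
  ]
}}

```text
t: 3.48
position: [0.5285, 0.0716, 0.0695]
orientation: [0.998, 0.056, 0.003, -0.002]
force: [0.3, 0.1, -0.2]
opening: 0.0001
```

Run:
```python
from h import *
from cell import manip
o=manip.get_obs();print(o["position"],o["force"])
c=manip.camera("side");np.savez("side1.npz",**c);cv2.imwrite("pics/side1.png",cv2.resize(c["img"][150:285,245:415],None,fx=4.4,fy=4.4,interpolation=cv2.INTER_CUBIC))
```

```text
[0.52849337 0.07164508 0.06953188] [ 0.33644958  0.10394802 -0.21893117]
```

View pics/side1.png

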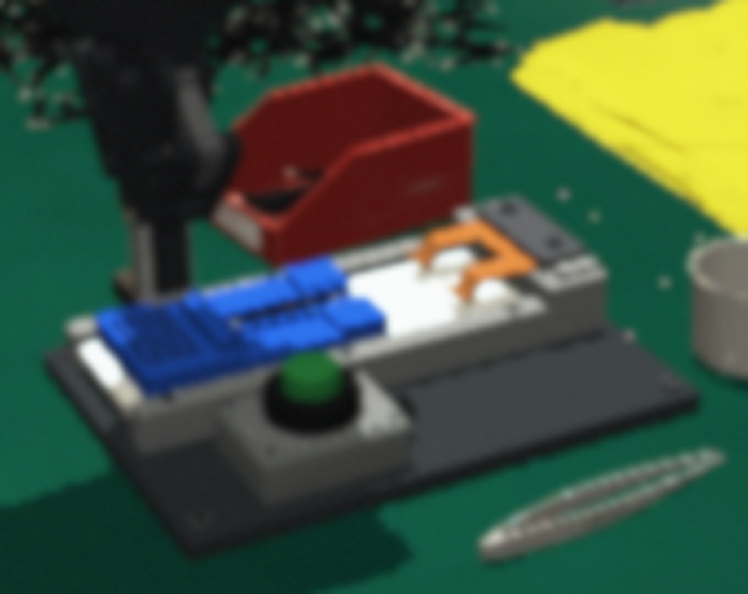

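The fingertips (~(160,290)) hang above the pad (~(165,345)), behind the ridge. Descending.

Emit:
{"method": "jog_arm", "body": {
  "motion": [
    [-0.002,0,-0.01,0],
    [0,0,-0.006,0],
    [0,0,0,0],
    [0,0,-0.003,0],
    [0,0,0,0]
  ]
}}

```text
t: 4.15
position: [0.5272, 0.0716, 0.0508]
orientation: [0.998, 0.056, 0.004, -0.002]
force: [-2.4, 0.2, 7.1]
opening: 0.0
```

Emit:
{"method": "jog_arm", "body": {
  "motion": [
    [0,0,-0.004,0],
    [0,0,-0.004,0],
    [0,0,-0.003,0],
    [0,0,-0.002,0]
  ]
}}

```text
t: 4.65
position: [0.5273, 0.0716, 0.0426]
orientation: [0.998, 0.056, 0.006, -0.001]
force: [-11.6, -0.0, 31.7]
opening: -0.0
```

Emit:
{"method": "jog_arm", "body": {
  "motion": [
    [0.004,0.0005,-0.0015,0],
    [0.004,0.0005,-0.0015,0],
    [0.004,0.0005,-0.0015,0]
  ]
}}

```text
t: 5.03
position: [0.5366, 0.0728, 0.0428]
orientation: [0.998, 0.056, 0.006, -0.001]
force: [-11.0, -1.6, 22.1]
opening: -0.0003
```

Emit:
{"method": "jog_arm", "body": {
  "motion": [
    [0.005,0.0006,-0.002,0],
    [0.005,0.0006,-0.002,0],
    [0.005,0.0006,-0.002,0],
    [0.005,0.0006,-0.002,0]
  ]
}}

```text
t: 5.52
position: [0.5521, 0.0746, 0.0428]
orientation: [0.998, 0.057, 0.004, 0.001]
force: [-13.7, -1.1, 27.4]
opening: 0.0001
```

Run:
```python
from h import *
from cell import manip
o=manip.get_obs();print(o["position"],o["force"])
c=manip.camera("side");np.savez("side2.npz",**c);cv2.imwrite("pics/side2.png",cv2.resize(c["img"][150:285,245:415],None,fx=4.4,fy=4.4,interpolation=cv2.INTER_CUBIC))
```

```text
[0.55205098 0.07457029 0.0427815 ] [-13.67946056  -1.06537345  27.40397159]
```

View pics/side2.png

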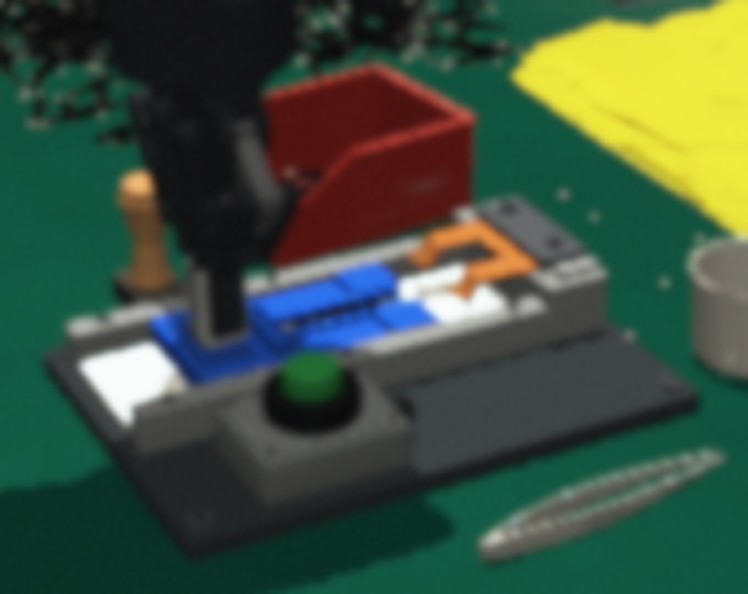

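The carrier is pressed level with the rails and has moved forward. Its front is at ~(415,300), just short of the prongs, and the tips sit against the ridge (~(245,335)). Continuing.

Emit:
{"method": "jog_arm", "body": {
  "motion": [
    [0.005,0.0006,-0.002,0],
    [0.005,0.0006,-0.002,0],
    [0.005,0.0006,-0.002,0],
    [0.005,0.0006,-0.002,0],
    [0.005,0.0006,-0.002,0]
  ]
}}

```text
t: 6.2
position: [0.569, 0.0766, 0.0427]
orientation: [0.998, 0.057, -0.0, 0.003]
force: [-31.4, -5.2, 42.6]
opening: -0.0
```

Emit:
{"method": "jog_arm", "body": {
  "motion": [
    [0.005,0.0006,-0.002,0],
    [0.005,0.0006,-0.002,0],
    [0.005,0.0006,-0.002,0]
  ]
}}

```text
t: 6.58
position: [0.5734, 0.0773, 0.0428]
orientation: [0.998, 0.057, -0.008, 0.004]
force: [-23.6, -3.0, 33.1]
opening: 0.0004
```

Emit:
{"method": "jog_arm", "body": {
  "motion": [
    [0.006,0.0007,-0.002,0],
    [0.006,0.0007,-0.002,0],
    [0.006,0.0007,-0.002,0],
    [0.006,0.0007,-0.002,0]
  ]
}}

```text
t: 7.08
position: [0.5835, 0.0788, 0.0429]
orientation: [0.998, 0.057, -0.018, 0.007]
force: [-22.0, -3.1, 31.3]
opening: 0.0
```

Emit:
{"method": "jog_arm", "body": {
  "motion": [
    [0.005,0.0006,-0.002,0],
    [0.005,0.0006,-0.002,0]
  ]
}}

```text
t: 7.32
position: [0.5868, 0.0792, 0.043]
orientation: [0.998, 0.057, -0.023, 0.008]
force: [-21.1, -2.4, 30.7]
opening: 0.0001
```

Run:
```python
from h import *
from cell import manip
o=manip.get_obs();print(o["position"],o["force"])
c=manip.camera("side");np.savez("side3.npz",**c);cv2.imwrite("pics/side3.png",cv2.resize(c["img"][150:285,245:415],None,fx=4.4,fy=4.4,interpolation=cv2.INTER_CUBIC))
```

```text
[0.586806   0.07921457 0.04298891] [-21.08086898  -2.42763119  30.70002172]
```

View pics/side3.png

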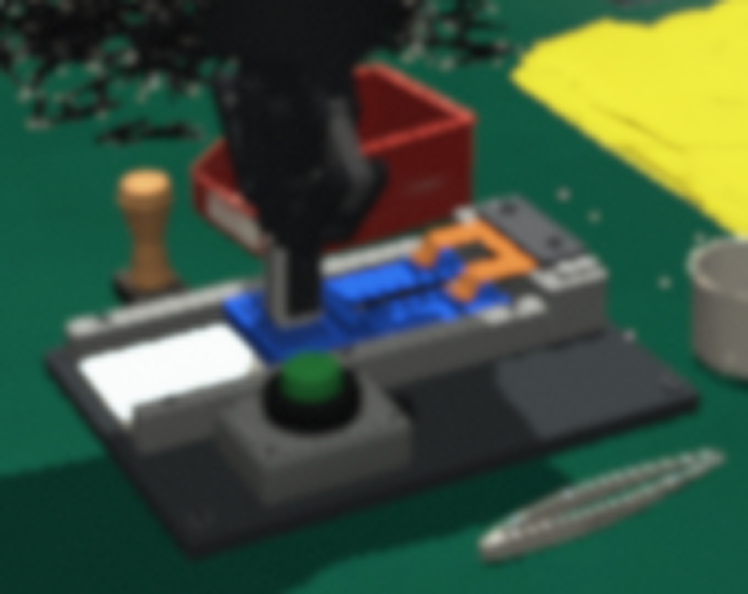

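The lands are under the prongs (carrier front ~(500,300), prongs ~(465,290)). About 16 mm remains, and there is a small but growing tool tilt, so I'll use fewer, larger steps.

Emit:
{"method": "jog_arm", "body": {
  "motion": [
    [0.008,0.0009,-0.0022,0],
    [0.008,0.0009,-0.0022,0]
  ]
}}

```text
t: 7.62
position: [0.5982, 0.0806, 0.0431]
orientation: [0.998, 0.057, -0.026, 0.008]
force: [-11.7, -1.1, 24.3]
opening: -0.0001
```

Emit:
{"method": "jog_arm", "body": {
  "motion": [
    [0.007,0.0008,-0.0022,0],
    [0.007,0.0008,-0.0022,0]
  ]
}}

```text
t: 7.88
position: [0.6013, 0.081, 0.043]
orientation: [0.998, 0.057, -0.035, 0.01]
force: [-42.4, -6.4, 47.3]
opening: 0.0001
```

Force jumped to 42 N at the predicted home position, so the carrier has met the stop. I'll release gently upward.

Emit:
{"method": "jog_arm", "body": {
  "motion": [
    [0.002,0.0002,-0.001,0],
    [0.0,0,0.001,0],
    [-0.0005,0,0.004,0],
    [-0.001,0,0.008,0],
    [-0.001,0,0.02,0],
    [0,0,0.03,0],
    [0,0,0.03,0],
    [-0.02,-0.02,0.03,0]
  ]
}}

```text
t: 8.88
position: [0.5772, 0.0614, 0.1697]
orientation: [0.998, 0.058, -0.038, 0.01]
force: [0.2, 0.3, 0.6]
opening: 0.0003
```

Run:
```python
from h import *
from cell import manip
o=manip.get_obs();print(o["position"],o["force"])
for n in("side","top"):
    c=manip.camera(n);np.savez(n+"4.npz",**c)
    im=c["img"][180:285,245:415] if n=="side" else c["img"][125:250,285:405]
    cv2.imwrite(f"pics/{n}4.png",cv2.resize(im,None,fx=4.6,fy=4.6,interpolation=cv2.INTER_CUBIC))
```

```text
[0.57724599 0.06136604 0.16971199] [0.16526798 0.34844324 0.63738502]
```

View pics/side4.png

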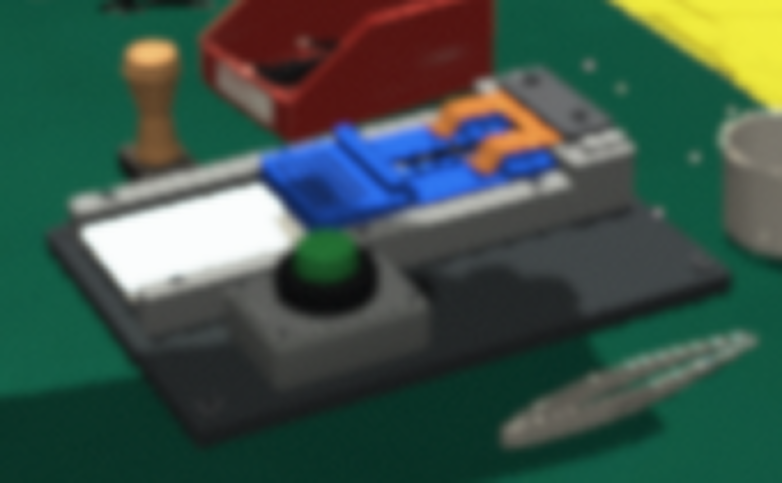

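View pics/top4.png

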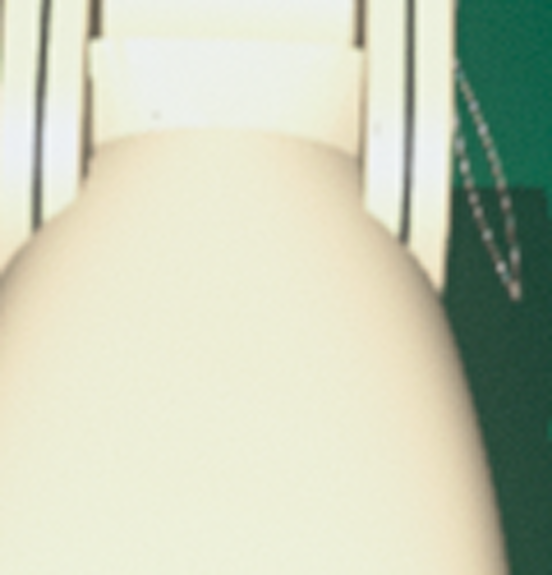

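Run:
```python
from h import *
c=np.load("side4.npz");z2=lambda x,y:((x+.5)/4.6-.5+245,(y+.5)/4.6-.5+180)
print(atz(c,[z2(328,243)],.054),atz(c,[z2(262,162)],.033),atz(c,[z2(305,228)],.033))
c=np.load("top0.npz")
hsv=cv2.cvtColor(c["img"],cv2.COLOR_BGR2HSV)[195:217,352:376]
m=(hsv[...,0]>45)&(hsv[...,0]<80)&(hsv[...,2]>130);v,u=np.nonzero(m);print(len(u),atz(c,[[u.mean()+352,v.mean()+195]],.054))
```

```text
[[ 0.56833551 -0.00181296  0.054     ]] [[0.57606279 0.10604127 0.033     ]] [[0.57511296 0.04684851 0.033     ]]
105 [[ 0.56854275 -0.00065901  0.054     ]]
```

Emit:
{"method": "jog_arm", "body": {
  "motion": [
    [0,-0.03,0,0],
    [-0.006,-0.03,-0.02,0],
    [-0.006,-0.003,-0.03,0],
    [0,0,0,0]
  ]
}}

```text
t: 9.48
position: [0.565, -0.0043, 0.1209]
orientation: [0.998, 0.056, -0.036, 0.01]
force: [-0.4, 0.0, 0.1]
opening: -0.0002
```

Emit:
{"method": "jog_arm", "body": {
  "motion": [
    [0.001,0.003,-0.02,0],
    [0,0,-0.02,0],
    [0,0,0,0],
    [0,0,-0.006,0],
    [0,0,0,0]
  ]
}}

```text
t: 10.1
position: [0.5696, 0.0002, 0.078]
orientation: [0.998, 0.057, -0.033, 0.011]
force: [0.3, 0.5, 0.4]
opening: 0.0
```

Emit:
{"method": "jog_arm", "body": {
  "motion": [
    [-0.004,-0.001,-0.005,0],
    [0,0,-0.004,0],
    [0,0,-0.003,0],
    [0,0,-0.002,0]
  ]
}}

```text
t: 10.6
position: [0.566, -0.0009, 0.0647]
orientation: [0.998, 0.057, -0.032, 0.011]
force: [-0.0, 0.8, 2.9]
opening: -0.0001
```

Emit:
{"method": "jog_arm", "body": {
  "motion": [
    [0,0,-0.002,0],
    [0,0,-0.002,0],
    [0,0,-0.0015,0],
    [0,0,-0.001,0]
  ]
}}

```text
t: 11.1
position: [0.5661, -0.0009, 0.0622]
orientation: [0.998, 0.057, -0.031, 0.011]
force: [-3.6, 0.6, 12.0]
opening: 0.0003
```

Emit:
{"method": "jog_arm", "body": {
  "motion": [
    [0,0,-0.002,0],
    [0,0,-0.002,0]
  ]
}}

```text
t: 11.35
position: [0.5661, -0.0009, 0.0618]
orientation: [0.998, 0.057, -0.029, 0.012]
force: [-8.1, 1.4, 24.7]
opening: -0.0003
```

Run:
```python
from h import *
from cell import manip
o=manip.get_obs();print(o["position"],o["force"])
c=manip.camera("side");im=c["img"][180:285,245:415]
cv2.imwrite("pics/side5.png",cv2.resize(im,None,fx=4.6,fy=4.6,interpolation=cv2.INTER_CUBIC))
```

```text
[ 0.56610425 -0.0008647   0.06182742] [-8.12587366  1.43609999 24.71191529]
```

View pics/side5.png

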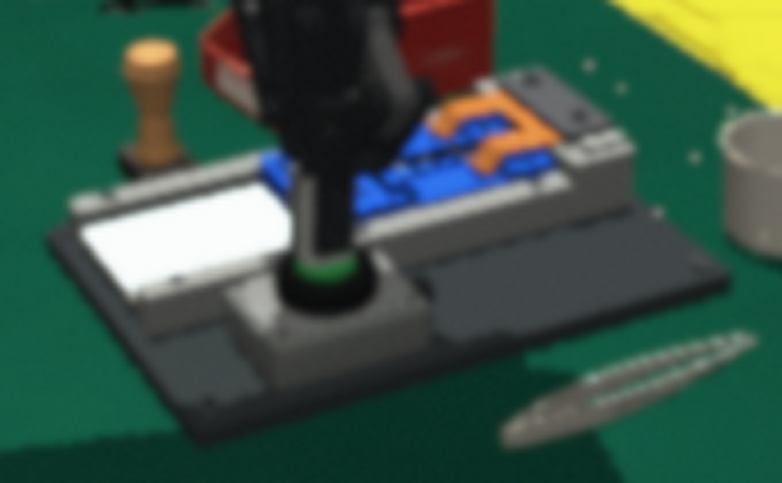

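The key is down in its collar (~(328,265)) and on a hard stop: 25 N, z 61.8 mm. I'll lift off and clear away.

Emit:
{"method": "jog_arm", "body": {
  "motion": [
    [0,0,0.003,0],
    [0,0,0.006,0],
    [0,0,0.02,0],
    [0,0,0.04,0],
    [0,0,0.05,0],
    [-0.02,-0.05,0.03,0],
    [-0.03,-0.05,0,0],
    [-0.03,-0.05,0,0],
    [-0.02,-0.05,0,0],
    [-0.02,-0.05,0,0],
    [-0.02,-0.05,0,0],
    [0,0,0,0],
    [0,0,0,0]
  ]
}}

```text
t: 13.02
position: [0.4204, -0.3094, 0.2145]
orientation: [0.998, 0.058, -0.03, 0.012]
force: [0.4, -0.1, -0.9]
opening: 0.0003
```

Run:
```python
from h import *
from cell import manip
o=manip.get_obs();print(o["t"],o["position"],o["force"])
for n in("side","top"):
    c=manip.camera(n);np.savez(n+"6.npz",**c)
    im=c["img"][180:285,245:415] if n=="side" else c["img"][125:250,285:405]
    cv2.imwrite(f"pics/{n}6.png",cv2.resize(im,None,fx=4.6,fy=4.6,interpolation=cv2.INTER_CUBIC))
    if n=="top":cv2.imwrite("pics/topf.png",c["img"])
```

```text
13.025 [ 0.42037442 -0.30939245  0.21447415] [ 0.38481255 -0.05747441 -0.88029281]
```

View pics/side6.png

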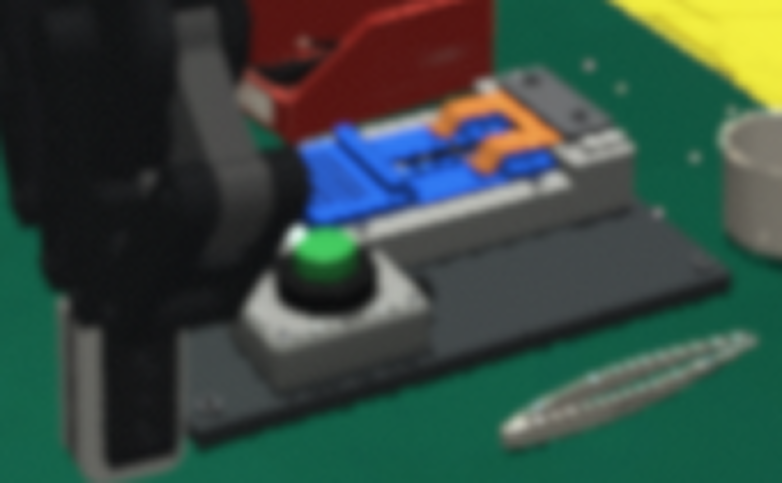

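View pics/top6.png

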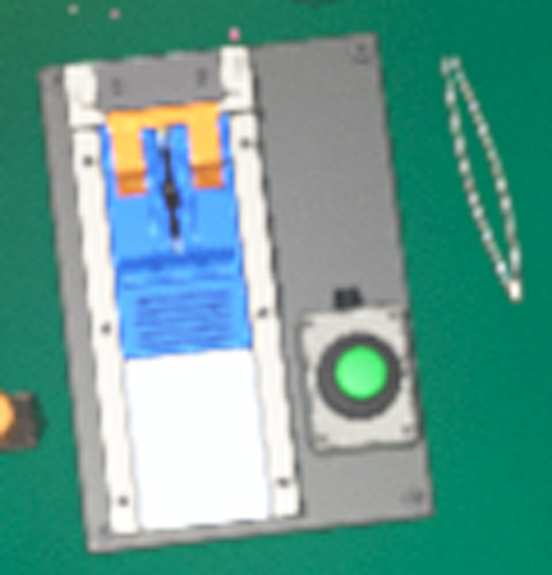

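Run:
```python
from h import *
a=np.load("top0.npz");c=np.load("top6.npz");z2=lambda x,y:((x+.5)/4.6-.5+285,(y+.5)/4.6-.5+125)
d=np.array([.9934,.1145])
for p,z in(((128,359),.034),((250,350),.034),((118,193),.032),((207,187),.032)):print((atz(c,[z2(*p)],z)[0,:2]@d*1000).round(1))
D=a["depth"]-c["depth"];print("carrier top z chk",np.median(c["depth"][195:200,316:334]))
df=np.abs(a["img"].astype(int)-c["img"]).max(2)
for n,(r0,r1,c0,c1) in dict(bin=(130,200,228,290),stamp=(205,228,272,296),tw=(134,194,378,402),key=(192,220,350,377)).items():print(n,df[r0:r1,c0:c1].max(),(df[r0:r1,c0:c1]>50).sum())
# carrier pad height from depth
K=c["intrinsics"];E=c["extrinsics"]
for nm,q,(r,cc) in(("before",a,(231,327)),("after",c,(192,326)),("keyb",a,(206,363)),("keya",c,(206,363))):
    dd=np.median(q["depth"][r-2:r+3,cc-4:cc+5]);print(nm,(E[:3,3]+E[:3,:3]@np.array([(cc-K[0,2])/K[0,0],-(r-K[1,2])/K[1,1],-1])*dd).round(4))
```

```text
584.2
582.3
662.6
660.9
carrier top z chk 1.0271959
bin 18 0
stamp 22 0
tw 17 0
key 17 0
before [0.5158 0.0742 0.0369]
after [0.5991 0.0769 0.0335]
keyb [ 5.675e-01 -4.000e-04  5.440e-02]
keya [ 5.675e-01 -5.000e-04  5.390e-02]
```

Run:
```python
from h import *
c=np.load("top6.npz");cv2.imwrite("pics/gapt.png",cv2.resize(c["img"][135:205,300:350],None,fx=8,fy=8,interpolation=cv2.INTER_CUBIC))
s=np.load("side6.npz");im=s["img"].copy()
cv2.imwrite("pics/gaps.png",cv2.resize(im[193:232,330:385],None,fx=13,fy=13,interpolation=cv2.INTER_CUBIC))
# predicted stop-face line at z .03, tester x 75 -> along 695 (lip ref 620)
d=np.array([.9934,.1145]);n=np.array([-.1145,.9934])
for al in(691,695):
  for ac in(-18,10.8,40):
    w=np.r_[(al*d+ac*n)/1000,.033];print(al,ac,((proj(c,w)[0]-[300,135]+.5)*8).round(),((proj(s,w)[0]-[330,193]+.5)*13).round())
```

```text
691 -18 [272. 132.] [454. 291.]
691 10.8 [166. 143.] [356. 212.]
691 40 [ 58. 154.] [262. 136.]
695 -18 [271. 117.] [477. 285.]
695 10.8 [164. 128.] [379. 206.]
695 40 [ 57. 140.] [284. 130.]
```

View pics/gapt.png

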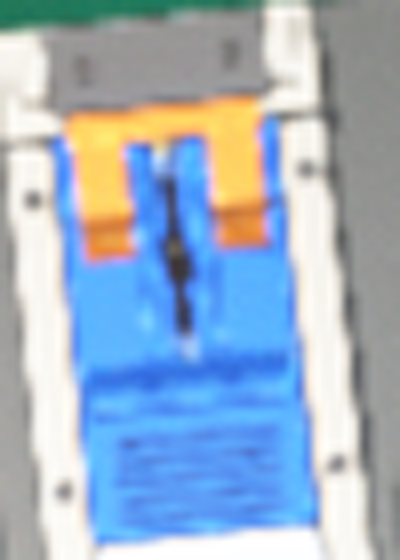

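View pics/gaps.png

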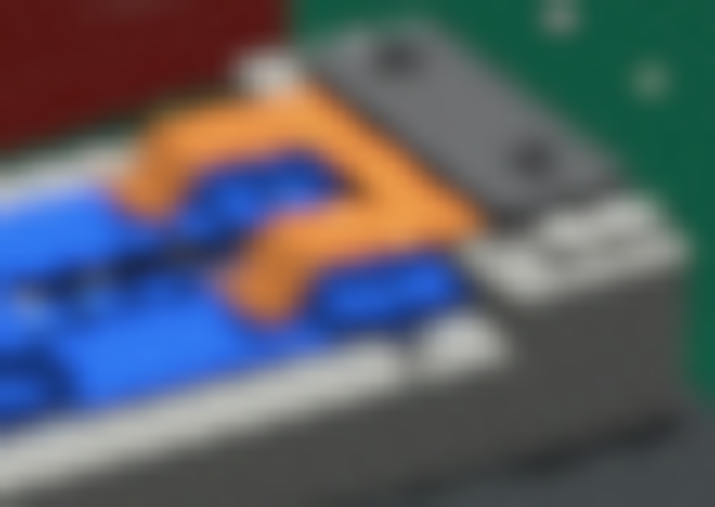

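```bash
python3 -c "
from cell import manip
print(manip.finish_job())"
```

```text
the job is handed in; nothing more can be done
None
```

The carrier is loaded and held down by the spring, the start key was pressed and came back up, and the job is handed in at about 13 s of the 48 s.

**Carrier:** I pressed the pad down to the bottom of the deck with 20–47 N and slid the carrier forward under the spring. It stopped where I expected the end block, with the forward force rising to 42 N. After I let go, its front is at the end block with no visible gap and the prongs sit behind its lands. Its top is at 33.5 mm, against 37 mm before, so the spring is keeping it about 3 mm down.

**Start key:** I pressed it to a hard stop at 25 N, about 6 mm down. It then returned to its starting height, about 54 mm.

**Bystanders:** The stamp, tweezers and bin look unchanged in the top view.

**Checks that disagreed:** The carrier's rear edge measured about 2 mm short of the expected home position. That is about one pixel and within the camera calibration error, and the front-edge view agreed with home. The tool also tilted about 4° while pushing and stayed slightly tilted when I pressed the key, which caused no trouble that I could see.

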